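# Try the inspection hatch, free its cam latch if caught, hold it open

## Task

Open the yellow cover of the tube inspection hatch so that the tubes under it can be looked at. Its red cam lever is not marked, so first tug the cover up by its handle, before touching the lever, to learn whether it is caught; if it is, let the cover down and throw the lever right over to its other side. Then raise the cover by its handle to about 65 degrees and finish while still holding it there with the fingers, still, since it falls shut when let go, and leave the torch, the bung and the piece of tube where they stand.

Things in the scene. Friction and masses are not known exactly. Their poses are not given: they have to be found in the camera images.
- hatch: The fixed hatch: an open-topped grey steel casing 220 (x) x 260 (y) x 100 mm high on the work surface, with a yellow cover on top. Origin: centre of its underside; z up; x points from the handle side (front, towards the robot) to the hinge side, y to its left. Turned up to 0.35 rad either way; it cannot be pushed away.
- cover_hinge (a point): Middle of the cover's hinge line, which runs along the hatch's y axis: in the hatch's frame at x +105, z 100 mm. Fixed. The cover is a plate 8 mm thick, 218 mm (x) by 266 mm (y), its top face 108 mm above the surface when shut.
- cover (a joint): Opening angle of the cover, rad: 0 shut (flat), positive with the front edge up, stop at 1.3 (75 degrees). It weighs about 0.8 kg (varies) and falls shut from any angle; 3 to 6 N at the handle lifts it. If caught it rises only to about 0.05 rad (8 mm at the handle), then stops dead; if free it goes on rising.
- handle_mid (a point): Middle of the handle: a round dark steel bar 12 mm thick, 110 mm long along the hatch's y axis, a post at each end; 180 mm in front of the hinge line, 53 mm above it and 45 mm above the cover's top face when shut. Moves with the cover. Pinch it from above, fingers before and behind it; the bar can turn between the pads as the cover swings, so the gripper may stay upright.
- lever (a joint): Angle of the red cam lever on the cover, rad: 0 points at the hinge, positive swings its knob to the hatch's left (+y); stops at -0.65 and +0.65. It starts near +0.62 and stays where put (1.6 N at the knob moves it). It turns a hidden lug: at one stop the lug is caught, at the other free; which is which differs and cannot be seen. Near the middle it is caught too: throw it past -0.45.
- lever_pivot (a point): The lever's turning axis, on the cover's top face, 130 mm in front of the hinge line, midway across the cover.
- lever_knob (a point): Centre of the flat top of the lever's red knob, an upright cylinder 20 mm across and 40 mm tall, 75 mm from the lever's axis; its top is 45 mm, its foot 5 mm above the cover's top face. It can be pushed sideways with shut fingers from above, or pinched.
- torch: Black inspection torch standing on its head, 40 mm across at the foot, 120 mm tall, beside the hatch. Origin: centre of its underside. Leave it.
- bung: Tapered cork bung, 54 mm across the top, 55 mm tall, standing beside the hatch. Origin: centre of its underside. Leave it.
- tube_piece: Short upright piece of copper-coloured tube, 56 mm across, 80 mm tall, standing beside the hatch. Origin: centre of its underside. Leave it.

How it is judged:
On the way:
1. the cover has been tugged up to find out whether it is caught, with the lever still at the side where it started (value of joint cover above 0.025 rad and value of joint lever above 0.45 rad), for 0.2 s.
At the end, for the whole second after the job is handed in: The cover stands open by at least 0.98 rad (56 degrees), still (under 0.08 rad/s), with the fingers still holding it (over 1 N on the cover), and torch, bung and tube piece within 30 mm of where they stood (value of joint cover above 0.98 rad and velocity of joint cover between -0.08 and 0.08 rad/s and contact force between the fingers and hatch above 1 N and distance of each of torch, bung, tube_piece from where it was at the start of the episode below 0.03 m); the arm keeps its last pose, push and grip.
It fails at once if the torch, the bung or the piece of tube is knocked over or shoved more than 30 mm (distance of any of torch, bung, tube_piece from where it was at the start of the episode above 0.03 m or angle between any of torch, bung, tube_piece's own z axis and vertical above 0.5 rad).
It also fails if it takes over 64 s, if anything falls off the work surface, if the arm or the gripper's body presses on something with over 40 N, if the wrist force passes 120 N, or if a joint passes its speed limit or range.

## Robot

A 7-joint arm with a two-finger parallel gripper is mounted at the origin on the work surface. World frame = base frame: x ahead of the robot, y to its left, z up, the work surface at z = 0. Lengths are in m, angles in rad, forces in N, time in s.
With the tool pointing down it reaches from about 0.35 to 0.9 m from the base axis. Payload 8.1 kg.
Tool frame: the origin (TCP) lies midway between the tips of the shut fingers; the grasp point (between the pads) lies 19 mm behind it; x points along the fingers, z is the direction in which the jaws open and shut, and the axes are right-handed (so a half turn about x gives the same grasp; the last joint's range is limited). The gripper opens to 92 mm and grips with 3 to 60 N. Pads are 19 mm wide; open, the fingers measure 130 mm over their backs; the gripper's body (75 mm by 190 mm) begins 47 mm behind the grasp point.
Start: joints at [1.051, 0.434, 0.025, 1.573, -0.012, 1.134, -0.075], TCP at [0.253, -0.572, 0.207] pointing down, gripper open.
Joint ranges: [-2.62, 2.62], [-0.44, 2.09], [-1.27, 1.32], [0.08, 2.57], [-1.32, 4.46], [0.12, 2], [-2.74, 2.74]. Speed limits (rad/s): [2.22, 2.22, 3.01, 3.01, 3.14, 3.14, 3.14].

## Interface

Orientations are given as a rotation vector (axis times angle).
In Python, from cell import arm, optics, finder gives the robot as it stands.
- The arm moves only by the tool send_rows, never from a script. Its argument "rows" is a list that holds one entry, the list of rows, each a list of 7 numbers: the shift along the tool's x, y, z in mm, then the turn, a rotation vector about the tool's x, y, z in degrees, then the opening in per cent of the stroke, from 0 (shut) to 100 (fully open). A call has exactly 8 rows; each row is the pose to reach, as a shift and turn from the pose commanded when the call began, along the tool's axes at that moment; what a row does not reach only later rows make up. A row lasts 1/10 s, in which the tool goes at most 50 mm and 8.59 degrees, less where a joint would pass 70% of its speed; a pose out of reach is approached as far as the arm can. A call with a gripper value outside its range is refused whole. The fingers move at their own pace and stop on an object; "grip_force" is the grip in N (left out, the last holds). Time passes only in rows, so rows that repeat a pose let the fingers close, or fill a call up. It gives the time, the measured TCP pose, the force and the opening at its end, in the units of the state.
- arm.observe(): the state, without advancing time (a new reading comes with each control period).
- optics.get_image(name): name is "scene" or "top" or "wrist"; returns (picture, depth): 400x640x3 uint8, red, green, blue; 400x640 float32, m along the optical axis (not along the pixel's ray), 0 where there is no reading.
- optics.get_calibration(name): a dict with "camera_matrix" (3x3 intrinsics, pixels), "position" and "orientation" of the camera in the world; the wrist camera has in their place "T_tool_cam" (4x4, takes a point from camera to tool coordinates, whose origin is the TCP and whose axes are the tool frame's). Camera axes: x right, y up, looking along -z (the intrinsics and any distortion apply to the point x, -y, -z); pixel columns grow to the right and rows downward; lengths in m; the calibration is good to about 2 mm. A picture is of the moment at which its call begins: read the wrist's pose just before it. get_calibration takes no time and is no camera call.
- arm.sign_off(): hands the job in, once; it reports no verdict.
Trained networks look in the newest picture that a camera, given by its name, has taken for a name from the list of things; names that differ only in an ending like _2 or _b are one class to them, and where a whole thing is asked for, a point or a joint stands for the part that bears it (a point fixed in the world has none). Each returns a list of dicts, best first, with "confidence" (0 to 1); they miss things now and then, are a little off and sometimes report something else, mostly with a low value. They report only what shows in the picture. A call takes as long as a camera call.
- finder.search_frame(camera, thing): "bbox" ([left, top, width, height] in pixels, round what is visible of it).
- finder.regions_of(camera, thing): "region" (400x640 bool, what is visible of it) and "bbox" ([left, top, width, height] in pixels, round what is visible of it).
- finder.place_of(camera, thing): "xy" ([column, row] in pixels: a listed point, or the origin of a listed thing).
The state is a dict: "clock": time; "joints": joint angles; "dq": joint speeds; "joint_efforts": joint torques, N m; "position": TCP position; "ee_rot": TCP orientation; "force": force on the tool from outside, world axes, zero at the start; "ft_torque": the same for the moment, N m; "width": opening from 0.0 (shut) to 1.0 (fully open).
Only numpy, scipy, OpenCV 4.12 (cv2) and the standard library are available. Lean on these libraries where they do the work, as an engineer would, in place of code of your own. Each camera call takes 0.05 s, during which the arm holds its last target.

## Working session

There is one attempt and no reset: what is moved stays moved. The work goes in short steps, Python scripts to look and compute and a tool call to move; the robot and the scene stay as the last step left them, time stands still between calls to the robot, and variables do not carry over. Pictures are saved under pics/ and viewed, and the job is handed in when it is done.

Besides the shell and the picture viewer there is one more tool, called after "Call:" as a command line: name --argument value ..., lists and objects as JSON in quotes. send_rows: Moves the arm, as the interface text tells. Its arguments: {"type":"object","properties":{"rows":{"type":"array"},"grip_force":{"type":"number"}},"required":["rows"]}

```bash
mkdir -p pics; ls
cat > h.py <<'E'
import numpy as np, cv2
from scipy.spatial.transform import Rotation as R
from cell import arm, optics, finder
def cam(name):
    c=optics.get_calibration(name); K=np.array(c["camera_matrix"])
    if "T_tool_cam" in c:
        s=arm.observe(); T=np.eye(4); T[:3,:3]=R.from_rotvec(s["ee_rot"]).as_matrix(); T[:3,3]=s["position"]
        T=T@np.array(c["T_tool_cam"])
    else:
        T=np.eye(4); o=np.array(c["orientation"]); T[:3,:3]=o if o.shape==(3,3) else R.from_rotvec(o).as_matrix(); T[:3,3]=c["position"]
    return K,T,c
def pt(K,T,u,v,d):
    p=np.linalg.inv(K)@np.array([u,v,1.0])*d
    return (T@np.array([p[0],-p[1],-p[2],1]))[:3]
def ray_z(K,T,u,v,z):
    a=pt(K,T,u,v,1.0); o=T[:3,3]; return o+(a-o)*(z-o[2])/(a[2]-o[2])
def save(n,img): cv2.imwrite("pics/"+n,img[:,:,::-1])
E
python3 - <<'E'
from h import *
s=arm.observe()
for k in s: print(k,np.round(s[k],3))
print({k:v for k,v in optics.get_calibration("top").items()})
for n in ["scene","top"]:
    K,T,c=cam(n); im,d=optics.get_image(n); save(n+"0.png",im); np.save(n+"0.npy",d)
    print(n,T[:3,3])
    for th in ["hatch","handle_mid","lever_pivot","lever_knob","cover_hinge","torch","bung","tube_piece"]:
        r=finder.place_of(n,th)
        for q in r[:2]:
            u,v=q["xy"]; dd=d[int(np.clip(v,0,399)),int(np.clip(u,0,639))]
            print(th,np.round(q["xy"],1),round(q["confidence"],2),np.round(pt(K,T,u,v,dd),3))
E
```

```text
pics
clock 0.0
joints [ 1.051  0.435  0.025  1.574 -0.012  1.134 -0.075]
dq [ 0.     0.001 -0.001  0.    -0.001  0.001  0.001]
joint_efforts [-0.0000e+00 -6.6784e+01  9.8500e-01 -3.1446e+01 -6.0000e-02  4.3000e-02
  0.0000e+00]
position [ 0.253 -0.571  0.206]
ee_rot [ 0.898  1.379 -0.897]
force [-0.499  0.257  0.051]
ft_torque [ 0.027 -0.058 -0.017]
width 1.003
{'camera_matrix': array([[438.4854971 ,   0.        , 325.3251635 ],
       [  0.        , 438.4854971 , 200.86565749],
       [  0.        ,   0.        ,   1.        ]]), 'position': array([0.40583296, 0.05196984, 1.01331429]), 'orientation': array([ 0.17095075, -0.15523726, -1.45337097])}
scene [1.23274813 0.13483138 0.52063181]
hatch [282.5 249.7] 0.72 [0.705 0.002 0.085]
handle_mid [285.  167.7] 0.71 [ 0.2   -0.103 -0.003]
lever_pivot [278. 197.] 0.89 [ 0.582 -0.033  0.122]
lever_knob [300.7 195.9] 0.85 [0.621 0.022 0.152]
cover_hinge [277.4 242.3] 0.81 [ 0.703 -0.007  0.099]
torch [367.7 240.5] 0.56 [0.569 0.16  0.02 ]
bung [416.2 249.7] 0.88 [0.581 0.264 0.016]
tube_piece [193.5 247.6] 0.69 [ 0.641 -0.209  0.016]
top [0.40583296 0.05196984 1.01331429]
hatch [367.3 214. ] 0.62 [ 0.578 -0.018  0.121]
handle_mid [375.4 239. ] 0.58 [ 0.523 -0.035  0.156]
lever_pivot [372.5 220.1] 0.84 [ 0.566 -0.029  0.123]
lever_pivot [452.7 215.9] 0.15 [ 0.603 -0.206  0.077]
lever_knob [348.  186.4] 0.74 [0.624 0.029 0.153]
cover_hinge [368.  161.4] 0.62 [ 0.695 -0.009  0.11 ]
torch [282.5 226.4] 0.92 [0.54  0.159 0.07 ]
bung [241.1 218.3] 0.67 [0.55  0.255 0.054]
tube_piece [451.9 213.5] 0.65 [ 0.608 -0.203  0.077]
```

View pics/top0.png

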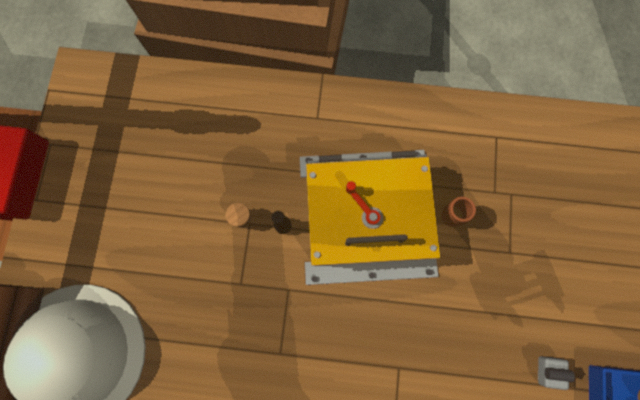

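View pics/scene0.png

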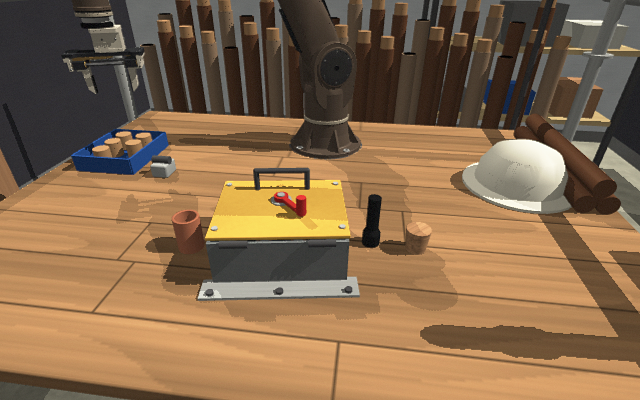

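Run:
```python
from h import *
d=np.load("top0.npy"); K,T,c=cam("top")
im=cv2.imread("pics/top0.png").astype(int)
b,g,r=im[...,0],im[...,1],im[...,2]
m=(r>120)&(g>90)&(b<90)&(d>0)
P=np.array([pt(K,T,u,v,d[v,u]) for v,u in np.argwhere(m)])
P=P[(P[:,2]>.1)&(P[:,2]<.12)]
rc=cv2.minAreaRect((P[:,:2]*1000).astype(np.float32)); print(rc, np.median(P[:,2]))
# handle bar points
m2=[pt(K,T,u,v,d[v,u]) for v in range(200,280) for u in range(320,430) if d[v,u]>0]
m2=np.array(m2); q=m2[(m2[:,2]>.14)&(m2[:,0]<.56)]; print(len(q),q.min(0),q.max(0),np.median(q,0)); 
print(cv2.fitLine((q[:,:2]).astype(np.float32),cv2.DIST_L2,0,.01,.01).ravel())
print(R.from_rotvec(arm.observe()["ee_rot"]).as_matrix().round(3))
```

```text
((593.2764892578125, -25.832183837890625), (220.18650817871094, 265.58404541015625), 9.754676818847656) 0.10831766243960522
375 [ 0.51009761 -0.09685477  0.14458817] [0.53969148 0.0222226  0.16348395] [ 0.52465651 -0.03693983  0.1581813 ]
[ 0.16969979 -0.9854958   0.52462274 -0.03679942]
[[-0.     0.914  0.405]
 [-0.     0.405 -0.914]
 [-1.    -0.     0.   ]]
```

The top view shows the cover centred near (372,210) with its handle at (376,240). The lever knob is at (350,187), on the left. The torch and bung are left of the hatch and the tube is to its right. The hatch yaw is about +9.8°.

Call:
send_rows --rows '[[[-15,460,-380,-76,0,0,60],[-15,460,-380,-76,0,0,60],[-15,460,-380,-76,0,0,60],[-15,460,-380,-76,0,0,60],[-15,460,-380,-76,0,0,60],[-15,460,-380,-76,0,0,60],[-15,460,-380,-76,0,0,60],[-15,460,-380,-76,0,0,60]]]'

```text
clock: 1.7
position: [0.4324, -0.2121, 0.217]
ee_rot: [-0.041, 1.57, 0.04]
force: [1.2, 0.2, -0.4]
width: 0.602
```

```bash
cat >> h.py <<'E'
def st():
    s=arm.observe(); M=R.from_rotvec(s["ee_rot"]).as_matrix()
    print("t",round(float(s["clock"]),2),"pos",np.round(s["position"],4),"x",M[:,0].round(3),"z",M[:,2].round(3),"zyaw",np.degrees(np.arctan2(M[1,2],M[0,2])).round(2),"F",np.round(s["force"],2),"w",np.round(s["width"],3)); return s,M
def to(p,yaw):
    s,M=st(); print("shift mm",(M.T@(np.array(p)-s["position"])*1000).round(1))
    y=np.radians(yaw); z=np.array([np.cos(y),np.sin(y),0]); x=np.array([0,0,-1.]); G=np.stack([x,np.cross(z,x),z],1)
    print("turn deg",np.degrees(R.from_matrix(M.T@G).as_rotvec()).round(2))
E
python3 - <<'E'
from h import *
to([.523,-.037,.22],9.8)
E
```

```text
t 1.7 pos [ 0.4324 -0.2121  0.217 ] x [ 0.001 -0.001 -1.   ] z [0.999 0.052 0.001] zyaw 2.97 F [ 1.17  0.19 -0.36] w 0.602
shift mm [ -3.  170.2  99.5]
turn deg [-6.83  0.04  0.04]
```

Call:
send_rows --rows '[[[-3,170,98,-7,0,0,60],[-3,170,98,-7,0,0,60],[-3,170,98,-7,0,0,60],[-3,170,98,-7,0,0,60],[-3,170,98,-7,0,0,60],[-3,170,98,-7,0,0,60],[-3,170,98,-7,0,0,60],[-3,170,98,-7,0,0,60]]]'

```text
clock: 2.5
position: [0.5215, -0.0413, 0.2195]
ee_rot: [-0.131, 1.567, 0.129]
force: [-0.6, 0.6, -0.5]
width: 0.602
```

Run:
```python
from h import *
to([.523,-.037,.22],9.8)
K,T,c=cam("wrist"); im,d=optics.get_image("wrist"); save("w1.png",im)
for th in ["handle_mid","lever_pivot","lever_knob"]:
    for q in finder.place_of("wrist",th)[:1]:
        u,v=q["xy"]; dd=d[int(v),int(u)]; print(th,q["xy"],q["confidence"],pt(K,T,u,v,dd).round(4))
P=np.array([pt(K,T,u,v,d[v,u]) for v in range(0,400,2) for u in range(0,640,2) if d[v,u]>0.03])
q=P[(P[:,2]>.151)&(P[:,2]<.165)&(P[:,0]>.48)&(P[:,0]<.56)]
print(len(q),q.min(0),q.max(0)); print(cv2.fitLine(q[:,:2].astype(np.float32),cv2.DIST_L2,0,.01,.01).ravel())
print(cv2.minAreaRect((q[:,:2]*1000).astype(np.float32)))
```

```text
t 2.5 pos [ 0.5215 -0.0413  0.2195] x [-0.    -0.001 -1.   ] z [ 0.986  0.165 -0.   ] zyaw 9.48 F [-0.58  0.62 -0.46] w 0.602
shift mm [-0.5  4.   2.2]
turn deg [-0.32 -0.02  0.04]
handle_mid [329.3, 197.7] 0.9 [ 0.5246 -0.0322  0.1605]
lever_pivot [380.5, 183.5] 0.59 [ 0.5699 -0.0223  0.1251]
lever_knob [478.7, 142.0] 0.75 [0.631  0.029  0.1532]
498 [ 0.51141551 -0.09208648  0.15296157] [0.54045463 0.02518076 0.16092031]
[ 0.16855295 -0.9856926   0.5249579  -0.03040436]
((526.0137329101562, -33.45581817626953), (10.707840919494629, 118.70399475097656), 9.500441551208496)
```

View pics/w1.png

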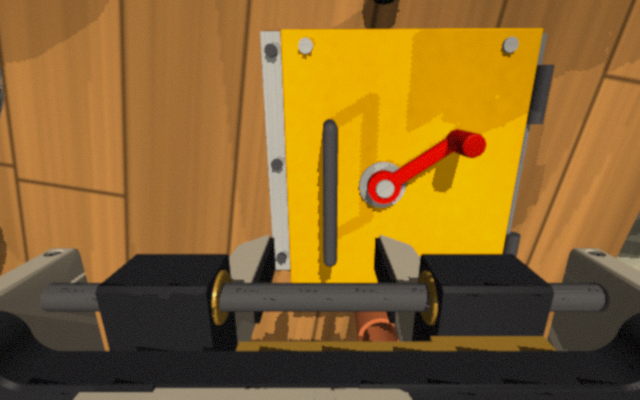

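The wrist view shows the bar upright at column 330, rows 120–265, centred between the open fingers, with the knob at (474,145). I'll descend onto the bar.

Call:
send_rows --rows '[[[0,6,4,0,0,0,60],[20,6,4,0,0,0,60],[40,6,4,0,0,0,60],[60,6,4,0,0,0,60],[75,6,4,0,0,0,60],[85,6,4,0,0,0,60],[85,6,4,0,0,0,60],[85,6,4,0,0,0,60]]]' --grip_force 20

```text
clock: 3.5
position: [0.5252, -0.0327, 0.135]
ee_rot: [-0.132, 1.566, 0.132]
force: [0.9, -0.4, 0.8]
width: 0.603
```

Call:
send_rows --rows '[[[0,0,0,0,0,0,30],[0,0,0,0,0,0,0],[0,0,0,0,0,0,0],[0,0,0,0,0,0,0],[0,0,0,0,0,0,0],[0,0,0,0,0,0,0],[0,0,0,0,0,0,0],[0,0,0,0,0,0,0]]]'

```text
clock: 4.3
position: [0.5247, -0.033, 0.1346]
ee_rot: [-0.132, 1.567, 0.132]
force: [-0.5, -0.7, 0.7]
width: 0.106
```

Call:
send_rows --rows '[[[-1,0,0,0,0,0,0],[-2,0,0,0,0,0,0],[-4,0,0,0,0,0,0],[-5,0,0,0,0,0,0],[-6,0,0,0,0,0,0],[-7,0,0,0,0,0,0],[-7,0,0,0,0,0,0],[-7,0,0,0,0,0,0]]]' --grip_force 30

```text
clock: 5.1
position: [0.527, -0.0326, 0.142]
ee_rot: [-0.132, 1.563, 0.132]
force: [8.2, 0.8, -7.5]
width: 0.099
```

Call:
send_rows --rows '[[[-1,0,0,0,0,0,0],[-2,0,0,0,0,0,0],[-3,0,0,0,0,0,0],[-4,0,0,0,0,0,0],[-5,0,0,0,0,0,0],[-5,0,0,0,0,0,0],[-5,0,0,0,0,0,0],[-5,0,0,0,0,0,0]]]'

```text
clock: 5.9
position: [0.5248, -0.033, 0.1466]
ee_rot: [-0.132, 1.567, 0.132]
force: [0.5, 0.1, 0.3]
width: 0.004
```

Run:
```python
from h import *
s,M=st()
im,d=optics.get_image("scene"); save("s2.png",cv2.resize(im[120:320,140:460],None,fx=2,fy=2))
```

```text
t 5.9 pos [ 0.5248 -0.033   0.1466] x [-0. -0. -1.] z [ 0.986  0.167 -0.   ] zyaw 9.63 F [0.51 0.12 0.27] w 0.004
```

View pics/s2.png

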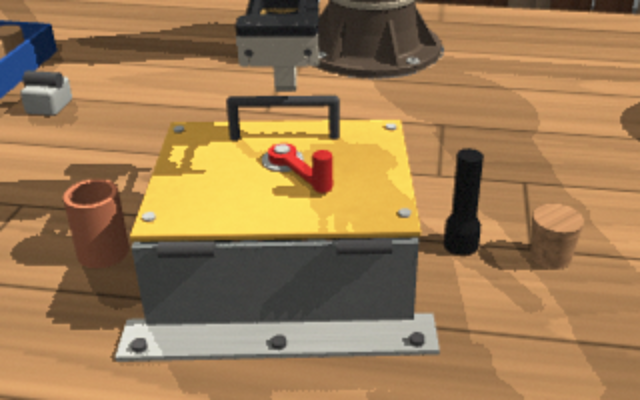

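Run:
```python
from h import *
K,T,c=cam("scene")
def pr(p):
    q=np.linalg.inv(T)@np.r_[p,1]; x=K@np.array([q[0],-q[1],-q[2]]); return (x[:2]/x[2]).round(1)
s=arm.observe(); print(pr(s["position"]), pr([.525,-.034,.153]), pr(s["position"]+np.array([0,0,.019])))
im,d=optics.get_image("scene"); save("s3.png",cv2.resize(im[130:230,210:350],None,fx=5,fy=5,interpolation=cv2.INTER_CUBIC))
K,T,c=cam("wrist"); im,d=optics.get_image("wrist"); save("w3.png",im)
```

```text
[283.1 173.8] [282.5 171.1] [282.8 165.9]
```

View pics/s3.png

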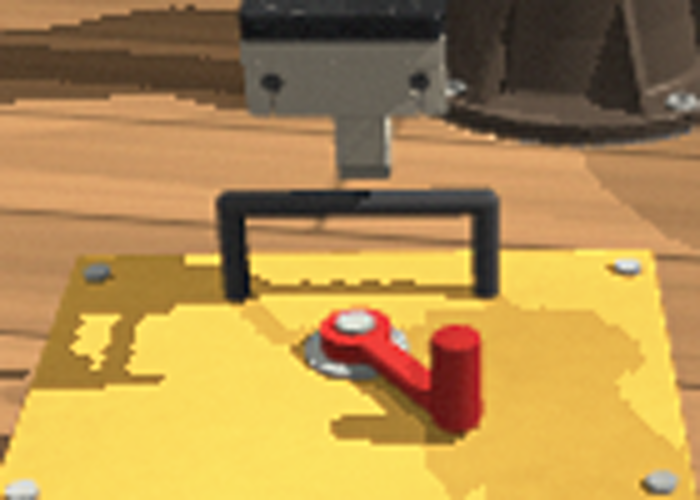

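View pics/w3.png

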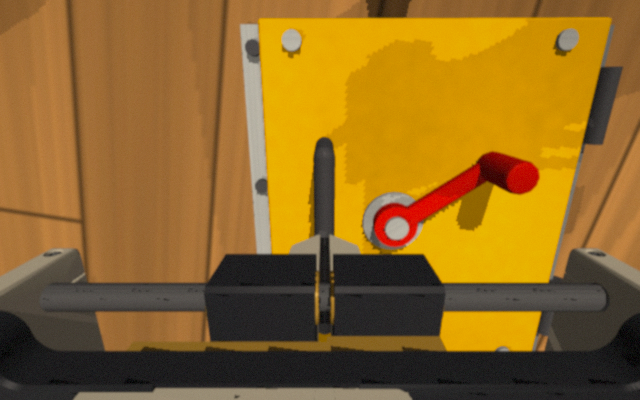

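Run:
```python
from h import *
K,T,c=cam("scene"); im,d=optics.get_image("scene")
for v in range(155,176,1): print(v,[pt(K,T,u,v,d[v,u]).round(3).tolist() for u in (279,282,285)])
st()
```

```text
155 [[0.542, -0.036, 0.198], [0.539, -0.03, 0.198], [0.54, -0.024, 0.198]]
156 [[0.541, -0.036, 0.196], [0.539, -0.03, 0.195], [0.54, -0.024, 0.196]]
157 [[0.542, -0.036, 0.194], [0.54, -0.03, 0.194], [0.539, -0.024, 0.193]]
158 [[0.54, -0.037, 0.191], [0.54, -0.03, 0.191], [0.537, -0.024, 0.19]]
159 [[0.541, -0.036, 0.189], [0.539, -0.03, 0.188], [0.536, -0.025, 0.187]]
160 [[0.541, -0.037, 0.187], [0.54, -0.03, 0.187], [0.538, -0.024, 0.186]]
161 [[0.541, -0.037, 0.184], [0.539, -0.031, 0.184], [0.538, -0.025, 0.184]]
162 [[0.539, -0.037, 0.181], [0.54, -0.031, 0.182], [0.537, -0.025, 0.181]]
163 [[0.536, -0.038, 0.177], [0.537, -0.031, 0.178], [0.536, -0.025, 0.178]]
164 [[0.534, -0.039, 0.174], [0.533, -0.033, 0.174], [0.532, -0.026, 0.174]]
165 [[0.53, -0.04, 0.17], [0.53, -0.033, 0.17], [0.525, -0.028, 0.168]]
166 [[0.201, -0.122, 0.002], [0.202, -0.112, 0.003], [0.196, -0.104, 0.001]]
167 [[0.208, -0.12, 0.002], [0.205, -0.111, 0.001], [0.202, -0.102, 0.0]]
168 [[0.527, -0.041, 0.161], [0.523, -0.035, 0.159], [0.524, -0.029, 0.16]]
169 [[0.527, -0.041, 0.159], [0.527, -0.034, 0.159], [0.524, -0.028, 0.158]]
170 [[0.529, -0.041, 0.157], [0.527, -0.034, 0.157], [0.528, -0.028, 0.157]]
171 [[0.527, -0.041, 0.154], [0.529, -0.034, 0.155], [0.529, -0.028, 0.156]]
172 [[0.53, -0.041, 0.153], [0.527, -0.035, 0.152], [0.529, -0.028, 0.153]]
173 [[0.53, -0.041, 0.15], [0.524, -0.036, 0.148], [0.525, -0.029, 0.149]]
174 [[0.25, -0.111, -0.0], [0.251, -0.101, 0.001], [0.248, -0.093, -0.0]]
175 [[0.26, -0.108, 0.002], [0.259, -0.1, 0.002], [0.255, -0.091, 0.001]]
t 6.1 pos [ 0.5248 -0.033   0.1466] x [-0. -0. -1.] z [ 0.986  0.167 -0.   ] zyaw 9.63 F [-0.4  -0.15  1.03] w 0.005
```

The fingertips really end about 21 mm above the reported TCP: the scene camera sees them at z≈0.168 against a reported 0.147. So I pinched only the crown of the bar and slipped off. I'll regrip lower.

Call:
send_rows --rows '[[[0,0,0,0,0,0,60],[0,0,0,0,0,0,60],[0,0,0,0,0,0,60],[0,0,0,0,0,0,60],[0,0,0,0,0,0,60],[12,0,0,0,0,0,60],[24,0,0,0,0,0,60],[34,0,0,0,0,0,60]]]' --grip_force 30

```text
clock: 6.9
position: [0.5242, -0.033, 0.111]
ee_rot: [-0.132, 1.568, 0.132]
force: [0.4, -0.8, 1.0]
width: 0.593
```

Run:
```python
from h import *
st()
im,d=optics.get_image("scene"); save("s4.png",cv2.resize(im[130:230,210:350],None,fx=5,fy=5,interpolation=cv2.INTER_CUBIC))
```

```text
t 6.9 pos [ 0.5242 -0.033   0.111 ] x [-0.001 -0.    -1.   ] z [ 0.986  0.167 -0.001] zyaw 9.63 F [ 0.45 -0.75  1.01] w 0.593
```

View pics/s4.png

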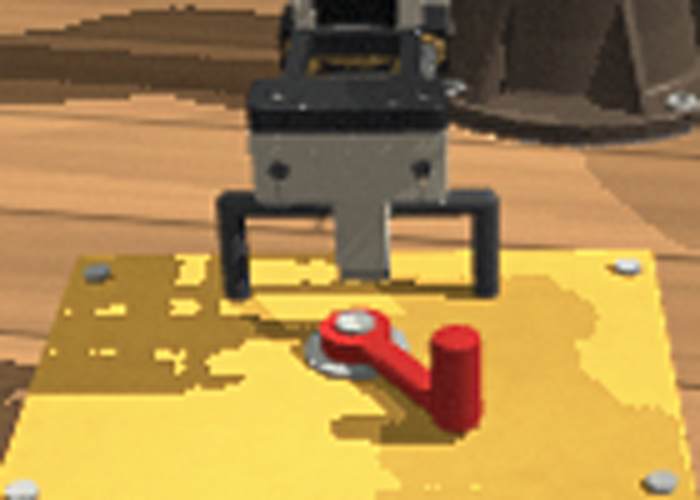

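The fingers now straddle the bar properly: the tip is at (362,275) in the zoomed view and the bar at row 205. Closing.

Call:
send_rows --rows '[[[0,0,0,0,0,0,30],[0,0,0,0,0,0,0],[0,0,0,0,0,0,0],[0,0,0,0,0,0,0],[0,0,0,0,0,0,0],[0,0,0,0,0,0,0],[0,0,0,0,0,0,0],[0,0,0,0,0,0,0]]]' --grip_force 30

```text
clock: 7.75
position: [0.5248, -0.033, 0.1127]
ee_rot: [-0.132, 1.567, 0.132]
force: [-1.2, -1.1, 3.7]
width: 0.121
```

Call:
send_rows --rows '[[[-1,0,0,0,0,0,0],[-2,0,0,0,0,0,0],[-3,0,0,0,0,0,0],[-4,0,0,0,0,0,0],[-5,0,0,0,0,0,0],[-6,0,0,0,0,0,0],[-6,0,0,0,0,0,0],[-6,0,0,0,0,0,0]]]'

```text
clock: 8.55
position: [0.5267, -0.0327, 0.1189]
ee_rot: [-0.132, 1.564, 0.132]
force: [8.3, 0.8, -8.6]
width: 0.115
```

Call:
send_rows --rows '[[[-1,0,0,0,0,0,0],[-1,0,0,0,0,0,0],[-2,0,0,0,0,0,0],[-2,0,0,0,0,0,0],[-3,0,0,0,0,0,0],[-3,0,0,0,0,0,0],[-4,0,0,0,0,0,0],[-4,0,0,0,0,0,0]]]'

```text
clock: 9.35
position: [0.5274, -0.0325, 0.1214]
ee_rot: [-0.131, 1.563, 0.133]
force: [18.3, 1.8, -29.1]
width: 0.121
```

Run:
```python
from h import *
st()
im,d=optics.get_image("scene"); save("s5.png",cv2.resize(im[130:290,180:380],None,fx=4,fy=4,interpolation=cv2.INTER_CUBIC)[:600])
```

```text
t 9.35 pos [ 0.5274 -0.0325  0.1214] x [ 0.004  0.002 -1.   ] z [0.986 0.167 0.004] zyaw 9.64 F [ 18.34   1.84 -29.13] w 0.121
```

View pics/s5.png

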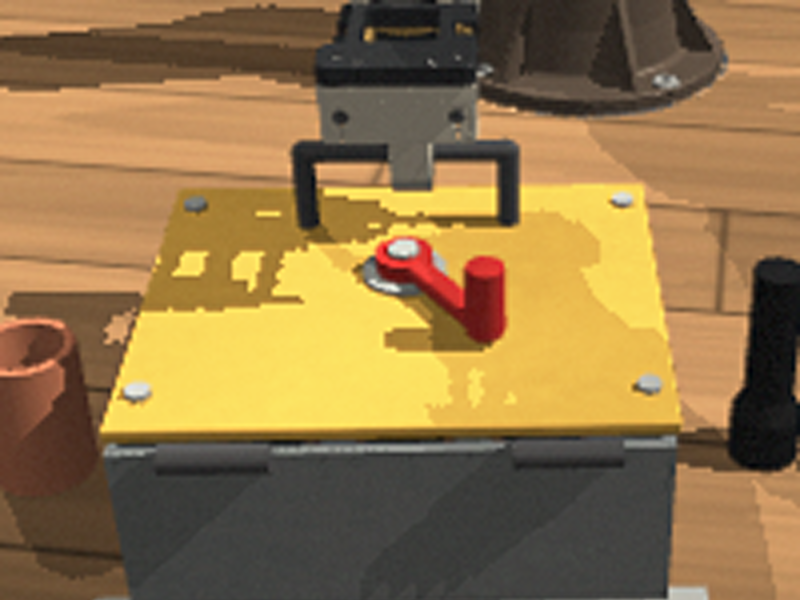

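Above 8.7 mm of rise the pull jumped to 29 N, and the scene shows the cover only slightly lifted. So it is caught. I'll let it down and release.

Call:
send_rows --rows '[[[2,0,0,0,0,0,0],[4,0,0,0,0,0,0],[6,0,0,0,0,0,0],[8,0,0,0,0,0,0],[10,0,0,0,0,0,0],[10,0,0,0,0,0,0],[10,0,0,0,0,0,60],[10,0,0,0,0,0,60]]]'

```text
clock: 10.2
position: [0.5246, -0.0329, 0.1126]
ee_rot: [-0.132, 1.567, 0.132]
force: [1.2, -0.1, 0.2]
width: 0.243
```

Call:
send_rows --rows '[[[0,0,0,0,0,0,60],[0,0,0,0,0,0,60],[0,0,0,0,0,0,60],[-20,0,0,0,0,0,60],[-40,0,0,0,0,0,60],[-70,0,0,0,0,0,60],[-70,40,60,0,0,0,0],[-70,76,114,0,0,0,0]]]'

```text
clock: 11.0
position: [0.599, 0.0347, 0.1842]
ee_rot: [-0.13, 1.564, 0.128]
force: [0.5, -0.1, 0.2]
width: 0.475
```

Run:
```python
from h import *
st()
K,T,c=cam("top"); im,d=optics.get_image("top")
for th in ["lever_pivot","lever_knob","handle_mid"]:
    for q in finder.place_of("top",th)[:1]:
        u,v=q["xy"]; print(th,q["xy"],q["confidence"],ray_z(K,T,u,v,.153 if th!="lever_pivot" else .108).round(4))
save("t6.png",cv2.resize(im[130:290,280:480],None,fx=4,fy=4)[:600])
```

```text
t 11.0 pos [0.599  0.0347 0.1842] x [ 0.003 -0.001 -1.   ] z [0.987 0.163 0.002] zyaw 9.4 F [ 0.54 -0.14  0.19] w 0.475
```

View pics/t6.png

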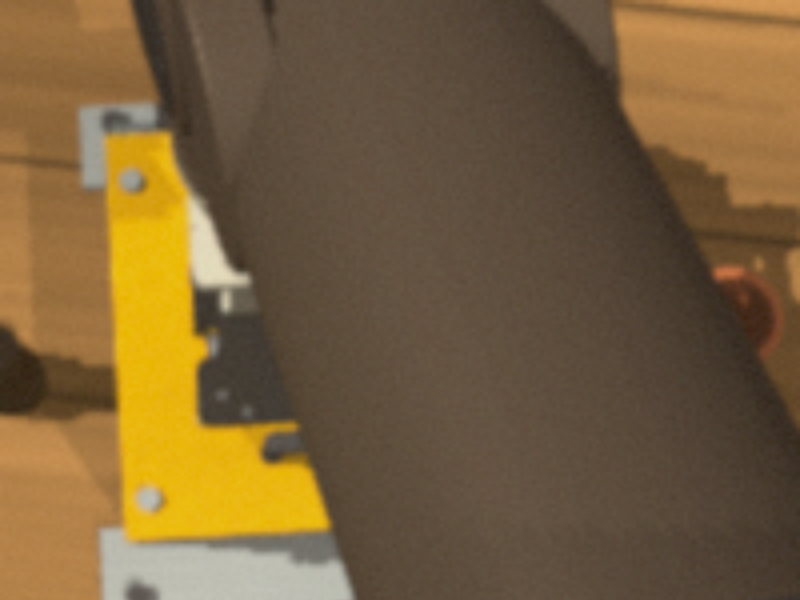

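Call:
send_rows --rows '[[[0,0,0,0,0,0,0],[0,0,0,0,0,0,0],[0,0,0,0,0,0,0],[0,0,0,0,0,0,0],[0,0,0,0,0,0,0],[0,0,0,0,0,0,0],[0,0,0,0,0,0,0],[0,0,0,0,0,0,0]]]'

```text
clock: 12.0
position: [0.5976, 0.0356, 0.1826]
ee_rot: [-0.132, 1.567, 0.132]
force: [-0.4, -0.3, 0.3]
width: 0.004
```

Run:
```python
from h import *
to([.627,.062,.114],9.7)
K,T,c=cam("wrist"); im,d=optics.get_image("wrist"); save("w7.png",im)
for th in ["lever_pivot","lever_knob"]:
    for q in finder.place_of("wrist",th)[:1]:
        u,v=q["xy"]; print(th,q["xy"],q["confidence"],pt(K,T,u,v,d[int(v),int(u)]).round(4))
```

```text
t 12.0 pos [0.5976 0.0356 0.1826] x [-0. -0. -1.] z [ 0.986  0.167 -0.   ] zyaw 9.63 F [-0.4  -0.33  0.34] w 0.004
shift mm [68.6 21.1 33.4]
turn deg [-0.07 -0.    0.  ]
lever_pivot [287.2, 261.5] 0.77 [0.5812 0.0711 0.2788]
lever_knob [365.6, 240.6] 0.57 [0.6302 0.0262 0.1529]
```

View pics/w7.png

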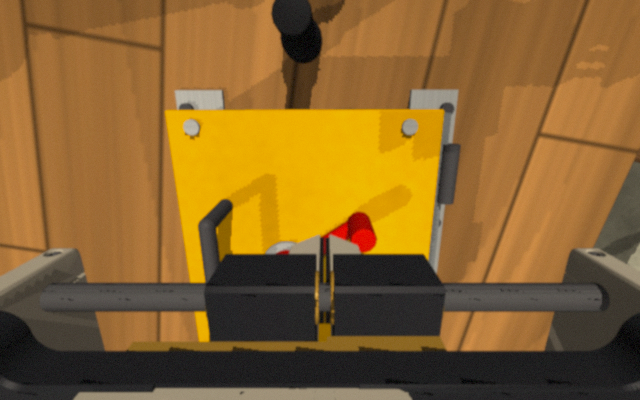

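The wrist view shows the knob at (362,230), which puts it at about (0.630, 0.026). I'll come down on its left side.

Call:
send_rows --rows '[[[0,23,33,0,0,0,0],[0,23,33,0,0,0,0],[0,23,33,0,0,0,0],[20,23,33,0,0,0,0],[40,23,33,0,0,0,0],[60,23,33,0,0,0,0],[68,23,33,0,0,0,0],[68,23,33,0,0,0,0]]]'

```text
clock: 12.95
position: [0.6253, 0.063, 0.1136]
ee_rot: [-0.132, 1.569, 0.131]
force: [-0.2, -0.5, 0.6]
width: 0.006
```

Run:
```python
from h import *
to([.627,.062,.114],9.7)
im,d=optics.get_image("scene"); save("s8.png",cv2.resize(im[130:290,180:380],None,fx=4,fy=4,interpolation=cv2.INTER_CUBIC)[:600])
```

```text
t 12.95 pos [0.6253 0.063  0.1136] x [-0.002 -0.001 -1.   ] z [ 0.986  0.167 -0.002] zyaw 9.6 F [-0.17 -0.51  0.65] w 0.006
shift mm [-0.4 -1.2  1.5]
turn deg [-0.1  -0.13  0.02]
```

View pics/s8.png

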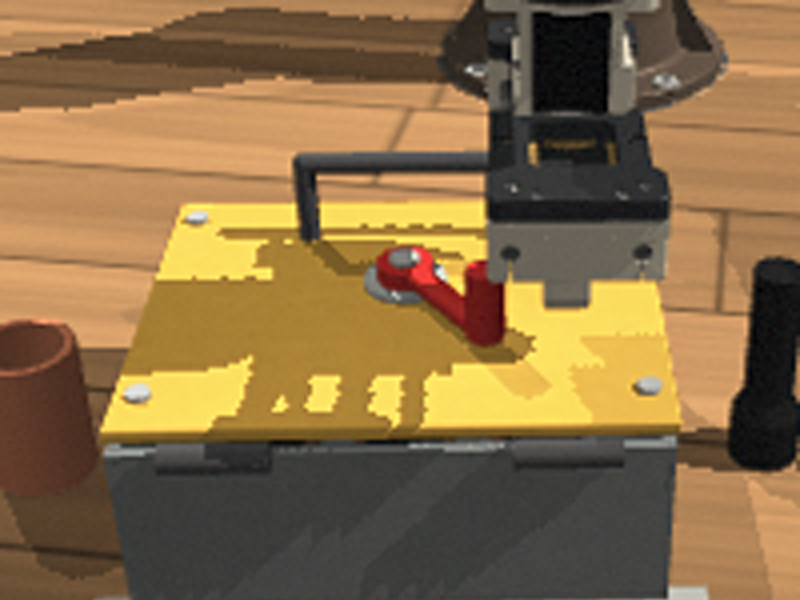

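Call:
send_rows --rows '[[[0,-10,0,0,0,0,0],[0,-22,0,0,0,0,0],[0,-34,0,0,0,0,0],[0,-46,0,0,0,0,0],[0,-58,0,0,0,0,0],[0,-70,0,0,0,0,0],[0,-82,0,0,0,0,0],[0,-90,0,0,0,0,0]]]'

```text
clock: 13.8
position: [0.6405, -0.0269, 0.1141]
ee_rot: [-0.131, 1.569, 0.13]
force: [-2.8, 3.4, 1.0]
width: 0.006
```

Call:
send_rows --rows '[[[0,-2,0,0,0,0,0],[0,-4,0,0,0,0,0],[0,-6,0,0,0,0,0],[0,-8,0,0,0,0,0],[0,-10,0,0,0,0,0],[0,-11,0,0,0,0,0],[0,-11,0,0,0,0,0],[0,-11,0,0,0,0,0]]]'

```text
clock: 14.6
position: [0.6422, -0.0352, 0.1143]
ee_rot: [-0.132, 1.569, 0.133]
force: [-5.8, 2.4, 0.3]
width: 0.006
```

Run:
```python
from h import *
st()
im,d=optics.get_image("scene"); save("s9.png",cv2.resize(im[130:290,180:380],None,fx=4,fy=4,interpolation=cv2.INTER_CUBIC)[:600])
K,T,c=cam("scene")
for th in ["lever_pivot","lever_knob"]:
    for q in finder.place_of("scene",th)[:1]:
        u,v=q["xy"]; print(th,q["xy"],q["confidence"],ray_z(K,T,u,v,.153 if th!="lever_pivot" else .115).round(4))
```

```text
t 14.6 pos [ 0.6422 -0.0352  0.1143] x [-0.002  0.    -1.   ] z [ 0.986  0.168 -0.002] zyaw 9.67 F [-5.78  2.43  0.26] w 0.006
lever_knob [256.5, 196.9] 0.51 [ 0.6384 -0.0601  0.153 ]
```

View pics/s9.png

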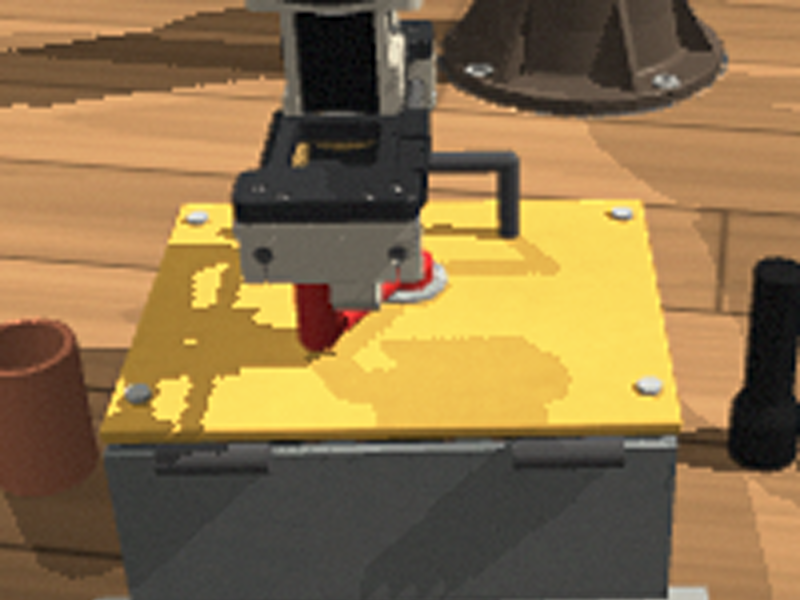

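Call:
send_rows --rows '[[[0,-1,0,0,0,0,0],[0,-2,0,0,0,0,0],[0,-3,0,0,0,0,0],[0,-4,0,0,0,0,0],[0,-5,0,0,0,0,0],[0,-6,0,0,0,0,0],[0,-6,0,0,0,0,0],[0,-6,0,0,0,0,0]]]'

```text
clock: 15.55
position: [0.644, -0.0414, 0.1145]
ee_rot: [-0.132, 1.567, 0.132]
force: [-4.1, 3.4, -0.5]
width: 0.007
```

Call:
send_rows --rows '[[[0,8,0,0,0,0,0],[0,15,0,0,0,0,0],[-30,15,0,0,0,0,0],[-60,15,0,0,0,0,0],[-65,15,-20,0,0,0,60],[-65,15,-60,0,0,0,60],[-65,20,-100,0,0,0,60],[-65,28,-116,0,0,0,60]]]'

```text
clock: 16.35
position: [0.5225, -0.0346, 0.1799]
ee_rot: [-0.133, 1.567, 0.129]
force: [0.7, 0.1, -0.2]
width: 0.305
```

Run:
```python
from h import *
to([.5248,-.033,.112],9.63)
im,d=optics.get_image("scene"); save("s10.png",cv2.resize(im[130:290,180:380],None,fx=4,fy=4,interpolation=cv2.INTER_CUBIC)[:600])
K,T,c=cam("scene")
for th in ["lever_pivot","lever_knob"]:
    for q in finder.place_of("scene",th)[:1]:
        u,v=q["xy"]; print(th,q["xy"],q["confidence"],ray_z(K,T,u,v,.153 if th!="lever_pivot" else .115).round(4))
```

```text
t 16.35 pos [ 0.5225 -0.0346  0.1799] x [-0.    -0.002 -1.   ] z [ 0.986  0.166 -0.   ] zyaw 9.56 F [ 0.74  0.08 -0.19] w 0.305
shift mm [67.9  1.3  2.6]
turn deg [-0.07 -0.03  0.11]
lever_knob [255.5, 196.0] 0.75 [ 0.6354 -0.0629  0.153 ]
```

View pics/s10.png

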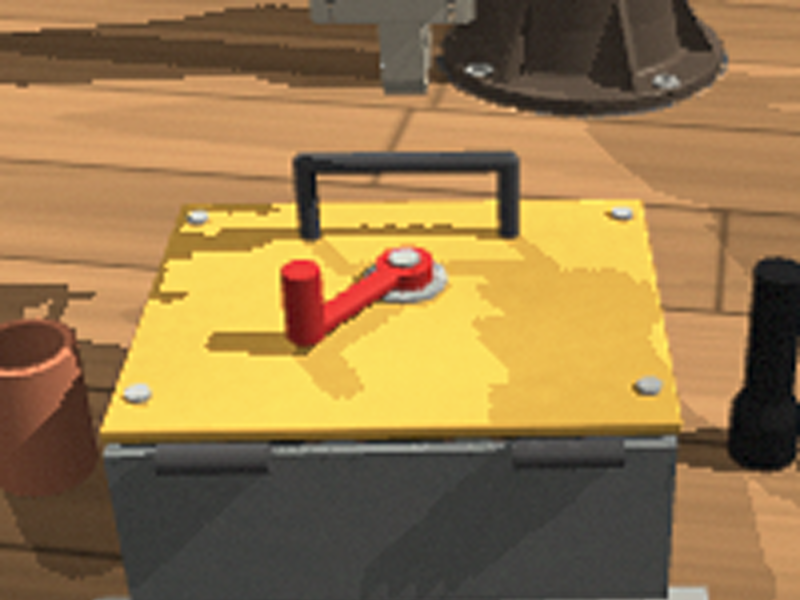

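The lever now lies at its other stop, with the knob at (302,270) in the zoomed view, mirrored from its start. Regripping the handle.

Call:
send_rows --rows '[[[0,1,2,0,0,0,60],[0,1,2,0,0,0,60],[0,1,2,0,0,0,60],[0,1,2,0,0,0,60],[20,1,2,0,0,0,60],[40,1,2,0,0,0,60],[60,1,2,0,0,0,60],[68,1,2,0,0,0,60]]]' --grip_force 30

```text
clock: 17.3
position: [0.5261, -0.0323, 0.1098]
ee_rot: [-0.132, 1.569, 0.132]
force: [-0.9, 0.7, -0.1]
width: 0.597
```

Call:
send_rows --rows '[[[0,0,0,0,0,0,60],[0,0,0,0,0,0,0],[0,0,0,0,0,0,0],[0,0,0,0,0,0,0],[0,0,0,0,0,0,0],[0,0,0,0,0,0,0],[0,0,0,0,0,0,0],[0,0,0,0,0,0,0]]]'

```text
clock: 18.1
position: [0.5246, -0.0326, 0.1114]
ee_rot: [-0.133, 1.571, 0.131]
force: [-8.0, -1.6, 9.3]
width: 0.121
```

Run:
```python
from h import *
st()
a0=np.arctan2(53,180); r=np.hypot(53,180)
for t in range(0,67,4): 
    a=a0+np.radians(t); print(t,(r*np.sin(a)-53).round(1),(180-r*np.cos(a)).round(1))
```

```text
t 18.1 pos [ 0.5246 -0.0326  0.1114] x [-0.004 -0.001 -1.   ] z [ 0.986  0.167 -0.004] zyaw 9.62 F [-7.95 -1.55  9.31] w 0.121
0 -0.0 0.0
4 12.4 4.1
8 24.5 9.1
12 36.3 15.0
16 47.6 21.6
20 58.4 29.0
24 68.6 37.1
28 78.3 46.0
32 87.3 55.4
36 95.7 65.5
40 103.3 76.2
44 110.2 87.3
48 116.2 98.9
52 121.5 110.9
56 125.9 123.3
60 129.4 135.9
64 132.0 148.7
```

Call:
send_rows --rows '[[[-4,0,1,0,0,0,0],[-9,0,3,0,0,0,0],[-15,0,5,0,0,0,0],[-21,0,8,0,0,0,0],[-27,0,10,0,0,0,0],[-33,0,13,0,0,0,0],[-36,0,15,0,0,0,0],[-36,0,15,0,0,0,0]]]' --grip_force 35

```text
clock: 18.9
position: [0.5381, -0.0303, 0.1467]
ee_rot: [-0.132, 1.574, 0.131]
force: [-11.1, -2.2, -0.8]
width: 0.115
```

Run:
```python
from h import *
st()
im,d=optics.get_image("scene"); save("s11.png",im)
```

```text
t 18.9 pos [ 0.5381 -0.0303  0.1467] x [-0.007 -0.001 -1.   ] z [ 0.986  0.167 -0.007] zyaw 9.61 F [-11.05  -2.15  -0.84] w 0.115
```

View pics/s11.png

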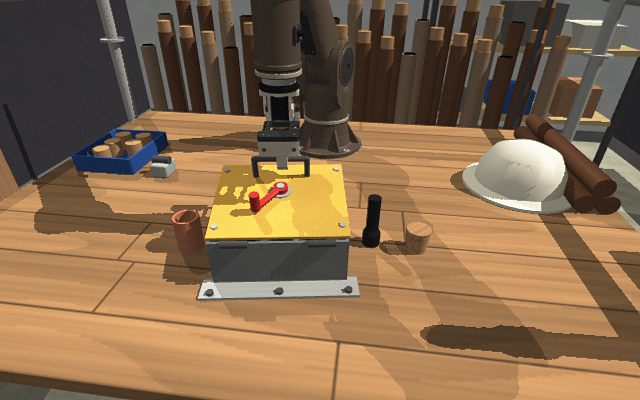

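Free: it has risen 36 mm with little load. Continuing along the arc.

Call:
send_rows --rows '[[[-6,0,2,0,0,0,0],[-11,0,5,0,0,0,0],[-17,0,8,0,0,0,0],[-22,0,12,0,0,0,0],[-27,0,16,0,0,0,0],[-32,0,20,0,0,0,0],[-37,0,24,0,0,0,0],[-42,0,29,0,0,0,0]]]'

```text
clock: 19.75
position: [0.5672, -0.0254, 0.1894]
ee_rot: [-0.133, 1.573, 0.131]
force: [-15.0, -2.2, 6.9]
width: 0.118
```

Call:
send_rows --rows '[[[-5,0,5,0,0,0,0],[-9,0,10,0,0,0,0],[-13,0,15,0,0,0,0],[-17,0,20,0,0,0,0],[-21,0,25,0,0,0,0],[-25,0,30,0,0,0,0],[-25,0,30,0,0,0,0],[-25,0,30,0,0,0,0]]]'

```text
clock: 20.55
position: [0.5977, -0.0202, 0.2166]
ee_rot: [-0.133, 1.57, 0.131]
force: [-19.0, -3.4, 20.0]
width: 0.117
```

Run:
```python
from h import *
st()
im,d=optics.get_image("scene"); save("s12.png",cv2.resize(im[60:310,150:450],None,fx=2.4,fy=2.4))
```

```text
t 20.55 pos [ 0.5977 -0.0202  0.2166] x [-0.003 -0.002 -1.   ] z [ 0.986  0.167 -0.004] zyaw 9.61 F [-19.01  -3.35  20.02] w 0.117
```

View pics/s12.png

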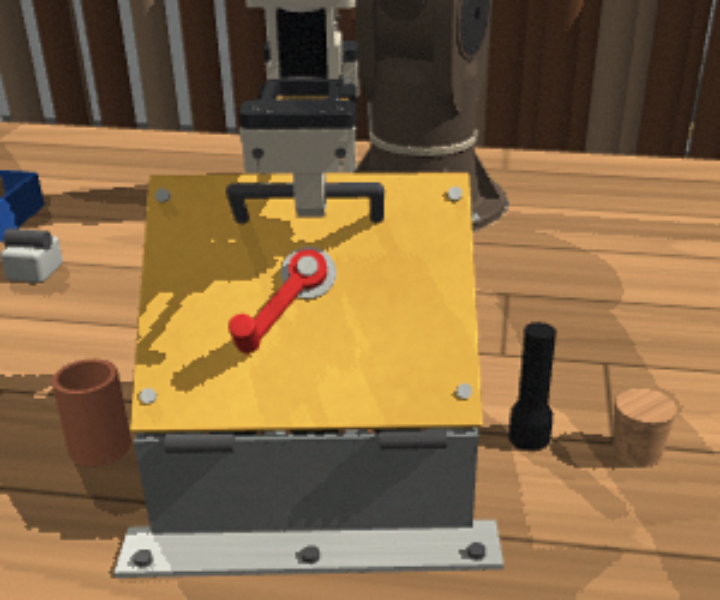

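The cover is about 40° open and still in the grip. The arm is pressing inwards at about 27 N, so I'll ease the path outwards a little.

Call:
send_rows --rows '[[[-3,0,1,0,0,0,0],[-6,0,5,0,0,0,0],[-9,0,9,0,0,0,0],[-12,0,14,0,0,0,0],[-15,0,20,0,0,0,0],[-18,0,26,0,0,0,0],[-21,0,32,0,0,0,0],[-21,0,33,0,0,0,0]]]'

```text
clock: 21.4
position: [0.6329, -0.0142, 0.237]
ee_rot: [-0.132, 1.566, 0.132]
force: [-8.5, -2.2, 9.6]
width: 0.116
```

Call:
send_rows --rows '[[[-3,0,6,0,0,0,0],[-6,0,12,0,0,0,0],[-8,0,18,0,0,0,0],[-10,0,24,0,0,0,0],[-11,0,30,0,0,0,0],[-12,0,36,0,0,0,0],[-13,0,40,0,0,0,0],[-13,0,40,0,0,0,0]]]'

```text
clock: 22.2
position: [0.6728, -0.0074, 0.2488]
ee_rot: [-0.132, 1.566, 0.132]
force: [-2.4, -2.0, 3.0]
width: 0.118
```

Run:
```python
from h import *
st()
K,T,c=cam("scene")
im,d=optics.get_image("scene"); save("s13.png",im)
hx=np.array([.986,.168]); h=np.array([.703,-.003])
m=(im[...,0]>120)&(im[...,1]>90)&(im[...,2]<90)&(d>0)
P=np.array([pt(K,T,u,v,d[v,u]) for v,u in np.argwhere(m)])
X=(P[:,:2]-h)@hx; k=(abs(X)<.25)&(P[:,2]>.1)&(P[:,2]<.35)
l=cv2.fitLine(np.stack([X[k],P[k,2]],1).astype(np.float32),cv2.DIST_HUBER,0,.001,.001).ravel()
print(k.sum(),l,np.degrees(np.arctan2(abs(l[1]),abs(l[0]))))
```

```text
t 22.2 pos [ 0.6728 -0.0074  0.2488] x [ 0.001  0.    -1.   ] z [0.986 0.167 0.001] zyaw 9.63 F [-2.38 -1.96  3.02] w 0.118
15801 [ 0.43280974 -0.90148526 -0.03971829  0.19593133] 64.35399
```

View pics/s13.png

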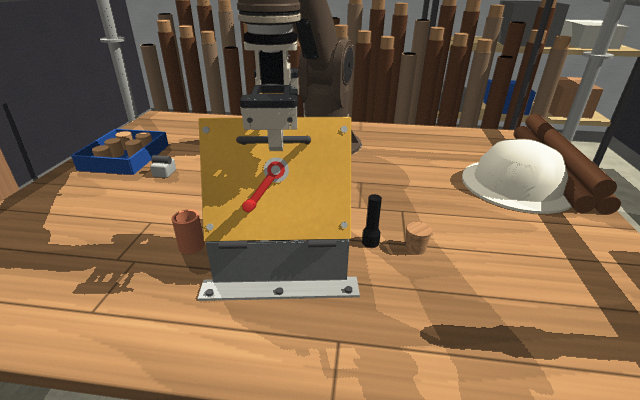

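The scene shows the cover standing up at a measured 64.4°, with the fingers on the bar at (275,140) and all three bystanders in their places. I'll let it settle, check that it is still, and hand in.

Call:
send_rows --rows '[[[0,0,0,0,0,0,0],[0,0,0,0,0,0,0],[0,0,0,0,0,0,0],[0,0,0,0,0,0,0],[0,0,0,0,0,0,0],[0,0,0,0,0,0,0],[0,0,0,0,0,0,0],[0,0,0,0,0,0,0]]]'

```text
clock: 23.05
position: [0.6719, -0.0075, 0.2487]
ee_rot: [-0.132, 1.567, 0.132]
force: [-3.5, -0.6, 4.0]
width: 0.118
```

Run:
```python
from h import *
s,M=st(); print(np.abs(s["dq"]).max())
K,T,c=cam("scene"); im,d=optics.get_image("scene")
for th in ["torch","bung","tube_piece"]: print(th,[np.round(q["xy"],1) for q in finder.place_of("scene",th)[:1]])
hx=np.array([.986,.168]); h=np.array([.703,-.003])
m=(im[...,0]>120)&(im[...,1]>90)&(im[...,2]<90)&(d>0)
P=np.array([pt(K,T,u,v,d[v,u]) for v,u in np.argwhere(m)])
X=(P[:,:2]-h)@hx; k=(abs(X)<.25)&(P[:,2]>.1)&(P[:,2]<.35)
l=cv2.fitLine(np.stack([X[k],P[k,2]],1).astype(np.float32),cv2.DIST_HUBER,0,.001,.001).ravel()
print(np.degrees(np.arctan2(abs(l[1]),abs(l[0])))); st()
arm.sign_off()
```

```text
t 23.05 pos [ 0.6719 -0.0075  0.2487] x [ 0. -0. -1.] z [0.986 0.167 0.   ] zyaw 9.63 F [-3.55 -0.57  4.01] w 0.118
0.002256441286646887
torch [array([367.1, 240.2])]
bung [array([414.9, 248.3])]
tube_piece [array([191.6, 247.3])]
64.185135
t 23.25 pos [ 0.6719 -0.0075  0.2487] x [ 0. -0. -1.] z [0.986 0.167 0.   ] zyaw 9.63 F [-3.84 -0.72  3.75] w 0.12
the job is handed in; nothing more can be done
```

The cover is open at about 64°, held still by its handle, and the job was handed in at 23.3 s; no verdict is reported.

- **Tug:** with the lever untouched, the cover rose about 8.7 mm at the handle and then the pull jumped to 29 N, so it was caught.
- **Lever:** I let the cover down and pushed the lever across to its other stop. The camera put the knob at about -0.65 rad or slightly past it.
- **Lift:** the cover then came up freely along its arc.

**Last checks:**
- The opening measured 64.2° from the depth image.
- Joint speeds were at most 0.002 rad/s.
- The grip was closed on the bar (opening 0.12), with about 5 N at the wrist.
- The torch, bung and tube piece were within 2 pixels of where they stood at the start.

**What did not go as planned:**
- **Finger length:** the fingertips end about 21 mm above the reported TCP. My first grip caught only the top of the bar and slipped off, so I regripped lower and tugged again.
- **Lift force:** partway up, the arm pressed inwards at about 27 N. I corrected the path and it dropped to about 5 N.

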